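# Put the condiment set back in its caddy

### The job

Put the three green-lidded condiment pots scattered on the window sill back into the green caddy, each standing upright, flat on the floor of the collar that matches the colour of its body (white, red, yellow). Keep these pots upright on the way, and leave the blue-lidded look-alike pots and the amber glass standing where they are.

Things in the scene. Friction and masses are not known exactly. Their poses are not given: they have to be found in the camera images.
- pot_white: Loose condiment pot, about 120 g: upright white cylinder 44 mm across and 50 mm high, on top a green lid 32 mm across and 6 mm thick with a green knob 14 mm across and 12 mm high (68 mm overall). Seen from above: white ring around a green lid. Origin: centre of its underside, z up. Belongs to the set; its place is the white collar.
- pot_red: Loose condiment pot, about 120 g: upright red cylinder 44 mm across and 50 mm high, on top a green lid 32 mm across and 6 mm thick with a green knob 14 mm across and 12 mm high (68 mm overall). Seen from above: red ring around a green lid. Origin: centre of its underside, z up. Belongs to the set; its place is the red collar.
- pot_yellow: Loose condiment pot, about 120 g: upright yellow cylinder 44 mm across and 50 mm high, on top a green lid 32 mm across and 6 mm thick with a green knob 14 mm across and 12 mm high (68 mm overall). Seen from above: yellow ring around a green lid. Origin: centre of its underside, z up. Belongs to the set; its place is the yellow collar.
- decoy_white: Loose condiment pot, about 120 g: upright white cylinder 44 mm across and 50 mm high, on top a blue lid 32 mm across and 6 mm thick with a blue knob 14 mm across and 12 mm high (68 mm overall). Seen from above: white ring around a blue lid. Origin: centre of its underside, z up. Blue lid: not of the set, must stay where it stands.
- decoy_red: Loose condiment pot, about 120 g: upright red cylinder 44 mm across and 50 mm high, on top a blue lid 32 mm across and 6 mm thick with a blue knob 14 mm across and 12 mm high (68 mm overall). Seen from above: red ring around a blue lid. Origin: centre of its underside, z up. Blue lid: not of the set, must stay where it stands.
- collar_white: White round collar (shallow cup) fixed on the green caddy, place of the white pot: 68 mm across outside, 60 mm inside, rim 8 mm above its origin, floor 2 mm thick. Origin: centre of its underside, 12 mm above the sill, so a pot in it stands 14 mm above the sill. Which of the caddy's three places it takes varies.
- collar_red: Red round collar (shallow cup) fixed on the green caddy, place of the red pot: 68 mm across outside, 60 mm inside, rim 8 mm above its origin, floor 2 mm thick. Origin: centre of its underside, 12 mm above the sill, so a pot in it stands 14 mm above the sill. Which of the caddy's three places it takes varies.
- collar_yellow: Yellow round collar (shallow cup) fixed on the green caddy, place of the yellow pot: 68 mm across outside, 60 mm inside, rim 8 mm above its origin, floor 2 mm thick. Origin: centre of its underside, 12 mm above the sill, so a pot in it stands 14 mm above the sill. Which of the caddy's three places it takes varies.
- caddy: Green caddy, fixed to the sill: three-lobed plate 12 mm thick, reaching 101 mm from its centre. Origin: centre of its underside, z up. The collars sit 60 mm from it, along its +x and 120 degrees either way. In the centre a post with a heart-shaped loop (in its y-z plane, 42 mm wide, 6 mm thick) rises to 83 mm above the sill: keep fingers out from between pot and loop.
- tumbler: Bystander: empty amber drinking glass, loose, open top, 62 mm across the rim, 85 mm high. Origin at the centre of its underside, z up. Must stay where it stands.

How it is judged:
By the outcome, as a careful person would: the job done as asked, in the order asked, and still so for the second after the job is handed in, with the robot touching nothing.
It also fails if it takes over 80 s, if anything falls off the work surface, if the arm or the gripper's body presses on something with over 40 N, if the wrist force passes 120 N, or if a joint passes its speed limit or range.

### The arm

A 6-joint arm with a two-finger parallel gripper is mounted at the origin on the work surface. World frame = base frame: x ahead of the robot, y to its left, z up, the work surface at z = 0. Lengths are in m, angles in rad, forces in N, time in s.
With the tool pointing down it reaches from about 0.3 to 0.875 m from the base axis. Payload 6.4 kg.
Tool frame: the origin (TCP) lies between the finger pads; the fingertips stand 22 mm ahead of it and the grasp point (between the pads) lies 3 mm ahead of it; z points along the fingers, y is the line along which they close (so a half turn about z gives the same grasp; the last joint's range is limited). The gripper opens to 85 mm and grips with 20 to 120 N. Pads are 22 mm wide; open, the fingers measure 114 mm over their backs; the gripper's body (76 mm by 85 mm) begins 54 mm behind the grasp point. The pads swing forward as they close: fully open they stand 13 mm farther back than shut.
Start: joints at [1.059, 0.181, 1.607, -0, 1.354, -0.206], TCP at [0.173, 0.548, 0.253] pointing down, gripper open.
Joint ranges: [-2.99, 2.99], [-0.89, 2.07], [0.3, 2.58], [-1.14, 4.28], [0, 2.63], [-3.12, 3.12]. Speed limits (rad/s): [2.57, 2.57, 3.01, 3.14, 3.14, 3.14].

### API

Orientations are given as a unit quaternion [w, x, y, z].
In Python, from bench import ctrl, imaging, workorder gives the robot as it stands.
- The arm moves only by the shell command python3 -m pendant 'ROWS' [OPENING]. ROWS is JSON, a list of rows, each a list of 4 numbers: the shift along the tool's x, y, z in cm, then the turn about the tool's z in degrees. In form: [[dx, dy, dz, roll], ...]. A call has 1 to 12 rows; each row is the pose to reach, as a shift and turn from the pose commanded when the call began, along the tool's axes at that moment; what a row does not reach only later rows make up. A row lasts 1/12 s, in which the tool goes at most 41.7 mm and 7.16 degrees, less where a joint would pass 70% of its speed; a pose out of reach is approached as far as the arm can. A call with a gripper value outside its range is refused whole. OPENING is the opening, from 0 (shut) to 1 (fully open), set as the call begins (- or left out, the last holds). The fingers move at their own pace and stop on an object; the grip force is fixed at half the most. Time passes only in rows, so rows that repeat a pose let the fingers close. It gives the time, the measured TCP pose, the force, the opening and the grip force at its end, in the units of the state.
- ctrl.get_obs(): the state, without advancing time (a new reading comes with each control period).
- imaging.camera(name): name is "side" or "top"; returns the picture (384x512x3 uint8, red, green, blue); there is no depth.
- imaging.camera_info(name): a dict with "K" (3x3 intrinsics, pixels), "T" (4x4, takes a point from camera to world coordinates). Camera axes: x right, y up, looking along -z (the intrinsics and any distortion apply to the point x, -y, -z); pixel columns grow to the right and rows downward; lengths in m; the calibration is good to about 2 mm. A picture is of the moment at which its call begins. camera_info takes no time and is no camera call.
- workorder.hand_in(): hands the job in; it is judged then, once.
The state is a dict: "time_s": time; "q": joint angles; "dq": joint speeds; "joint_efforts": joint torques, N m; "eef_pos": TCP position; "eef_rot": TCP orientation; "wrist_force": force on the tool from outside, world axes, zero at the start; "torque": the same for the moment, N m; "opening": opening from 0.0 (shut) to 1.0 (fully open); "grasp_force": force on a finger pad.
Only numpy, scipy, OpenCV 4.12 (cv2) and the standard library are available. Lean on these libraries where they do the work, as an engineer would, in place of code of your own. Each camera call takes 0.05 s, during which the arm holds its last target. There are 200 camera calls.

## Working session

There is one attempt and no reset: what is moved stays moved. The work goes in short steps, Python scripts to look and compute and a shell command to move; the robot and the scene stay as the last step left them, time stands still between calls to the robot, and variables do not carry over. Pictures are saved under pics/ and viewed, at most 14 in all, crops included, and the job is handed in when it is done.

```bash
mkdir -p pics
python3 - <<'E'
from bench import ctrl, imaging
import cv2
for n in("top","side"):
    cv2.imwrite(f"pics/{n}0.png",imaging.camera(n)[...,::-1]); i=imaging.camera_info(n); print(n,i)
o=ctrl.get_obs();print(o["time_s"],o["eef_pos"],o["eef_rot"],o["opening"])
E
```

```text
top {'K': array([[452.10667234,   0.        , 255.34740426],
       [  0.        , 452.10667234, 186.95270282],
       [  0.        ,   0.        ,   1.        ]]), 'T': array([[ 0.04252688,  0.97625289, -0.21241883,  0.26358004],
       [-0.99907379,  0.04015779, -0.01545686,  0.00611983],
       [-0.00655953,  0.21287942,  0.97705646,  1.14193039],
       [ 0.        ,  0.        ,  0.        ,  1.        ]])}
side {'K': array([[359.2936348 ,   0.        , 257.35481467],
       [  0.        , 359.2936348 , 194.76357984],
       [  0.        ,   0.        ,   1.        ]]), 'T': array([[ 0.86485213,  0.3749533 , -0.33382753,  0.17244987],
       [-0.5017244 ,  0.66862359, -0.54883068, -0.55669793],
       [ 0.01741909,  0.6421468 ,  0.76638376,  0.81714026],
       [ 0.        ,  0.        ,  0.        ,  1.        ]])}
0.1 [0.17286469 0.54793728 0.25249741] [-2.82884102e-04  1.52306526e-01  9.88333013e-01 -7.05057232e-04] 0.9965622607675597
```

View pics/top0.png

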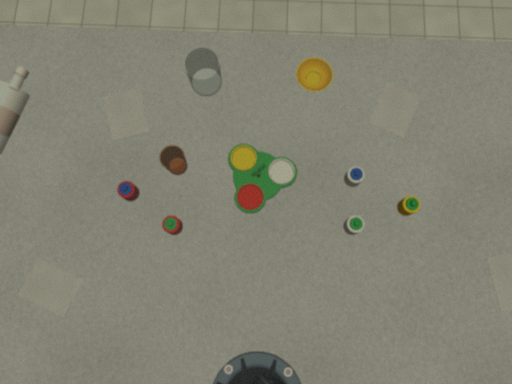

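View pics/side0.png

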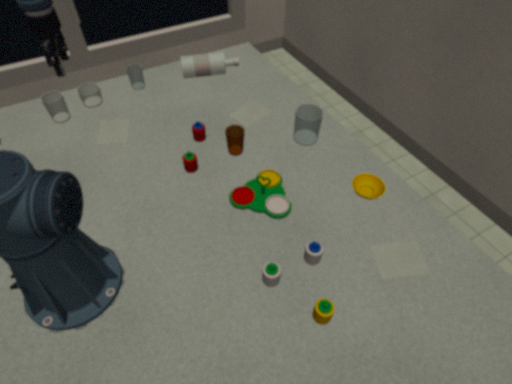

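The top view shows the green-lidded pots: red at (172,225), white at (356,224), yellow at (411,205). The blue-lidded pots are at (127,189) and (356,175), and the amber glass at (174,160). The collars are yellow (243,158), white (281,171) and red (250,197).

```bash
cat > h.py <<'E'
import numpy as np, cv2
from bench import ctrl, imaging
from scipy.spatial.transform import Rotation as R
def ray(n,uv,z):
    i=imaging.camera_info(n);K,T=np.array(i["K"]),np.array(i["T"])
    d=T[:3,:3]@np.array([(uv[0]-K[0,2])/K[0,0],-(uv[1]-K[1,2])/K[1,1],-1]);c=T[:3,3]
    return (c+d*(z-c[2])/d[2])[:2]
HS={'green':((45,110,50),(85,255,255)),'blue':((100,120,60),(130,255,255)),'yellow':((18,150,120),(33,255,255)),
 'red':((0,170,70),(8,255,255)),'white':((0,0,165),(180,45,255))}
def blob(img,col,uv,r):
    h=cv2.cvtColor(img,cv2.COLOR_RGB2HSV);m=cv2.inRange(h,*map(np.array,HS[col]))
    if col=='red': m|=cv2.inRange(h,np.array((172,170,70)),np.array((180,255,255)))
    k=np.zeros_like(m);cv2.circle(k,uv,r,255,-1);m&=k
    n,l,s,c=cv2.connectedComponentsWithStats(m)
    if n<2:return None,0
    j=1+np.argmax(s[1:,4]);return c[j]+0.,int(s[j,4])
def tool(d):  # world vector -> tool cm
    o=ctrl.get_obs();q=o["eef_rot"];return R.from_quat([*q[1:],q[0]]).inv().apply(d)*100
E
python3 - <<'E'
from h import *
t=imaging.camera("top");s=imaging.camera("side")
L=[("potR","green",(172,225),(190,156),.060),("potW","green",(356,224),(272,268),.060),("potY","green",(411,205),(325,306),.060),
("decR","blue",(127,189),(199,126),.060),("decW","blue",(356,175),(315,246),.060),
("colY","yellow",(243,158),(268,178),.014),("colW","white",(281,171),(277,205),.014),("colR","red",(250,197),(243,196),.014)]
for n,c,a,b,z in L:
    r=(11,10) if z>.02 else (20,18)
    pa,sa=blob(t,c,a,r[0]);pb,sb=blob(s,c,b,r[1])
    print(n,pa.round(1),sa,ray("top",pa,z).round(4),None if pb is None else (pb.round(1),sb,ray("side",pb,z).round(4)))
print("tumbler",ray("top",(178,166),.0),ray("top",(172,156),.085))
E
```

```text
potR [170.  223.5] 103 [0.4003 0.225 ] (array([188.9, 155.4]), 47, array([0.4   , 0.2204]))
potW [355.7 223.2] 95 [ 0.4195 -0.2216] (array([271.4, 268.5]), 93, array([ 0.4177, -0.2261]))
potY [411.7 203.4] 108 [ 0.4736 -0.3574] (array([324.6, 306.2]), 120, array([ 0.4709, -0.3619]))
decR [124.9 188.5] 86 [0.4818 0.3427] (array([197.6, 125.1]), 36, array([0.481 , 0.3382]))
decW [355.9 173.5] 85 [ 0.5428 -0.2226] (array([314.3, 246.7]), 83, array([ 0.5407, -0.2273]))
colY [243.2 157.3] 513 [0.5861 0.0587] (array([270.9, 176.1]), 179, array([0.5957, 0.0624]))
colW [273. 166.] 1 [ 0.5659 -0.0192] None
colR [249.8 196.4] 485 [0.4836 0.037 ] (array([242.4, 195.2]), 286, array([0.4836, 0.0383]))
tumbler [0.55954754 0.22862883] [0.56200539 0.22864868]
```

```bash
cat >> h.py <<'E'
def rel(x,y,z,yaw):  # yaw = world angle (deg) of tool y
    o=ctrl.get_obs();q=o["eef_rot"];r=R.from_quat([*q[1:],q[0]]);Y=r.as_matrix()[:,1]
    roll=-(yaw-np.degrees(np.arctan2(Y[1],Y[0]))+90)%180-90
    return tool(np.array([x,y,z])-o["eef_pos"]).round(2),round(roll,1)
E
python3 - <<'E'
from h import *
t=imaging.camera("top")
HS['white']=((0,0,185),(180,255,255))
h=cv2.cvtColor(t,cv2.COLOR_RGB2HSV);print(h[171,281],h[171,270],h[190,300])
m=cv2.inRange(h,np.array((0,0,150)),np.array((180,60,255)))
k=np.zeros_like(m);cv2.circle(k,(281,171),16,255,-1);ys,xs=np.nonzero(m&k);c=np.array([xs.mean(),ys.mean()]);print(c,len(xs),ray("top",c,.014))
print(rel(.4195,-.222,.18,12))
E
```

```text
[ 29  35 160] [ 33  38 159] [ 26  29 125]
[280.95717884 171.79345088] 397 [ 0.55136249 -0.04013427]
(array([-46.69, -66.01,   7.33]), np.float64(60.5))
```

```bash
T='[-46.7,-66.0,7.3,60.5]'; python3 -m pendant '[[-46.7,-66.0,7.3,60.5],[-46.7,-66.0,7.3,60.5],[-46.7,-66.0,7.3,60.5],[-46.7,-66.0,7.3,60.5],[-46.7,-66.0,7.3,60.5],[-46.7,-66.0,7.3,60.5],[-46.7,-66.0,7.3,60.5],[-46.7,-66.0,7.3,60.5],[-46.7,-66.0,7.3,60.5],[-46.7,-66.0,7.3,60.5],[-46.7,-66.0,7.3,60.5],[-46.7,-66.0,7.3,60.5]]' 1
python3 -c "
from h import *;print(rel(.4195,-.222,.18,12))"
```

```text
time_s: 1.25
eef_pos: [0.3251, 0.0722, 0.2085]
eef_rot: [0.001, 0.629, 0.777, 0.0]
wrist_force: [1.7, 0.6, -0.3]
opening: 0.998
grasp_force: 0.0
(array([-30.74,   3.11,   2.87]), np.float64(-0.0))
```

```bash
python3 -m pendant '[[-28,2.8,2.6,0],[-28,2.8,2.6,0],[-28,2.8,2.6,0],[-28,2.8,2.6,0],[-28,2.8,2.6,0],[-28,2.8,2.6,0],[-28,2.8,2.6,0],[-28,2.8,2.6,0],[-28,2.8,2.6,0],[-28,2.8,2.6,0]]'
python3 - <<'E'
from h import *
cv2.imwrite("pics/t1.png",imaging.camera("top")[...,::-1])
print(rel(.4195,-.222,.18,12),rel(.4195,-.222,.033,12))
E
```

```text
time_s: 2.08
eef_pos: [0.41, -0.1934, 0.1819]
eef_rot: [-0.001, 0.63, 0.777, 0.0]
wrist_force: [-1.1, 0.3, -0.5]
opening: 1.001
grasp_force: 0.0
(array([-3.04,  0.32,  0.21]), np.float64(0.0)) (array([-3.05,  0.32, 14.91]), np.float64(0.0))
```

Go over the pot, then straight down.

```bash
python3 -m pendant '[[-3.05,0.3,0.2,0],[-3.05,0.3,3,0],[-3.05,0.3,6,0],[-3.05,0.3,8,0],[-3.05,0.3,8,0],[-3.05,0.3,8,0]]'
python3 - <<'E'
from h import *
s=imaging.camera("side");cv2.imwrite("pics/s1.png",cv2.resize(s[200:320,180:360],None,fx=3,fy=3)[...,::-1])
print(rel(.4195,-.222,.033,12))
E
```

```text
time_s: 2.63
eef_pos: [0.4192, -0.2215, 0.102]
eef_rot: [-0.001, 0.629, 0.778, 0.0]
wrist_force: [0.1, -0.4, 0.1]
opening: 1.003
grasp_force: 0.0
(array([ 0.07, -0.05,  7.03]), np.float64(0.1))
```

View pics/s1.png

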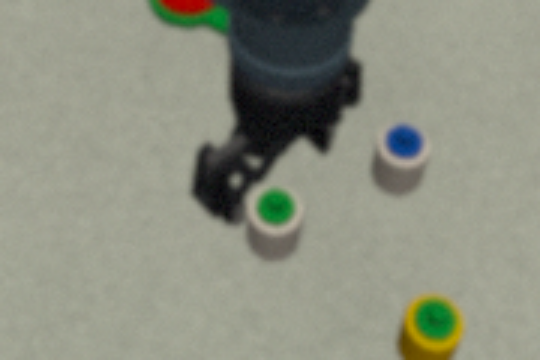

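The crop shows the open fingers at (215,185) and (320,140), straddling the white pot at (275,207). They are clear of the decoy, so I'll descend and grip.

```bash
python3 -m pendant '[[0,0,3,0],[0,0,6,0],[0,0,7,0],[0,0,7,0],[0,0,7,0]]'; python3 -m pendant '[[0,0,0,0],[0,0,0,0],[0,0,0,0],[0,0,0,0],[0,0,0,0],[0,0,0,0],[0,0,0,0]]' 0
python3 -m pendant '[[0,0,-3,0],[0,0,-7,0],[0,0,-9,0],[0,0,-9,0],[0,0,-9,0]]'
python3 - <<'E'
from h import *
s=imaging.camera("side");cv2.imwrite("pics/s2.png",cv2.resize(s[170:320,180:360],None,fx=3,fy=3)[...,::-1])
print(rel(.5525,-.040,.13,12))
E
```

```text
time_s: 3.1
eef_pos: [0.4204, -0.2235, 0.0336]
eef_rot: [0.0, 0.629, 0.777, -0.0]
wrist_force: [0.2, -0.7, 0.3]
opening: 0.999
grasp_force: 0.0
time_s: 3.68
eef_pos: [0.4206, -0.2239, 0.0338]
eef_rot: [0.001, 0.629, 0.777, -0.0]
wrist_force: [-1.4, 1.8, 8.4]
opening: 0.497
grasp_force: 60.0
time_s: 4.1
eef_pos: [0.4206, -0.2239, 0.1238]
eef_rot: [0.002, 0.629, 0.777, -0.0]
wrist_force: [-1.1, 1.1, -2.7]
opening: 0.5
grasp_force: 61.5
(array([15.15, 16.8 , -0.77]), np.float64(-0.0))
```

View pics/s2.png

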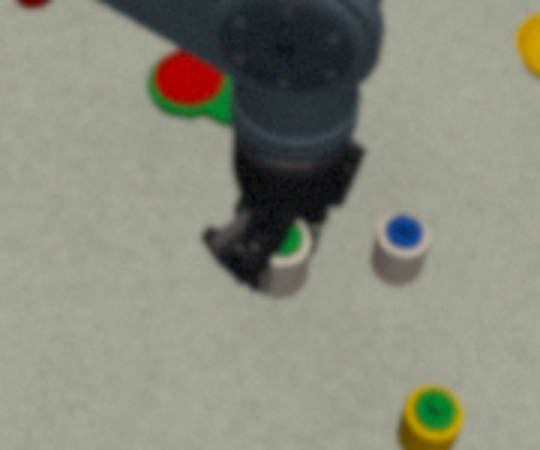

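White pot is held upright. Carry it to above the white collar.

```bash
python3 -m pendant '[[1,1.1,-0.7,0],[3.5,3.9,-0.7,0],[6,6.7,-0.7,0],[8.5,9.5,-0.7,0],[11,12.2,-0.7,0],[13,14.4,-0.7,0],[14.4,16,-0.7,0],[15.15,16.8,-0.7,0],[15.15,16.8,-0.7,0],[15.15,16.8,-0.7,0]]'
python3 - <<'E'
from h import *
t=imaging.camera("top");s=imaging.camera("side");cv2.imwrite("pics/s3.png",cv2.resize(np.hstack([s[130:270,200:330],t[120:260,200:330]]),None,fx=3,fy=3)[...,::-1])
print(rel(.5525,-.040,.048,12))
E
```

```text
time_s: 4.98
eef_pos: [0.5516, -0.04, 0.1278]
eef_rot: [-0.001, 0.629, 0.777, -0.001]
wrist_force: [-0.4, 0.4, -1.9]
opening: 0.498
grasp_force: 61.5
(array([0.08, 0.13, 8.05]), np.float64(-0.1))
```

View pics/s3.png

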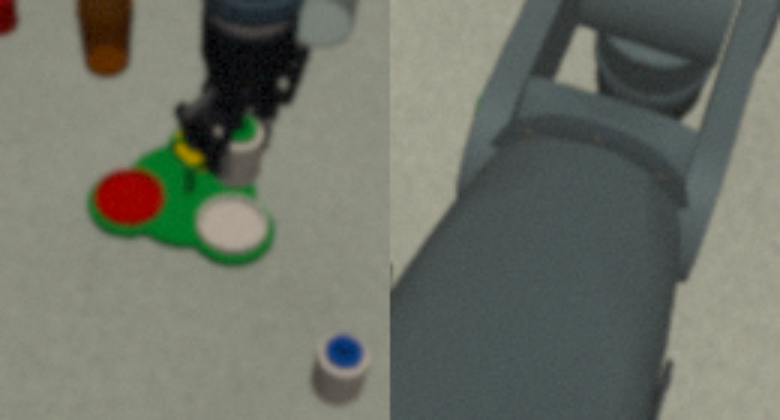

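The pot hangs upright with its lid at crop (240,127). The white collar is at (233,222), below and nearer the camera as perspective should make it. Quick ray check of both.

```bash
python3 -c "
from h import *
print(ray('side',(280.3,172.5),.15),ray('side',(277.7,204),.016))"
python3 -m pendant '[[0.08,0.1,2,0],[0.08,0.1,5,0],[0.08,0.1,6.5,0],[0.08,0.1,7.4,0],[0.08,0.1,7.9,0],[0.08,0.1,7.9,0],[0.08,0.1,7.9,0]]'
```

```text
[ 0.55158738 -0.04336727] [ 0.55479098 -0.04108641]
time_s: 5.67
eef_pos: [0.554, -0.0398, 0.0511]
eef_rot: [0.001, 0.63, 0.777, 0.0]
wrist_force: [-0.1, -0.5, -1.3]
opening: 0.499
grasp_force: 61.4
```

```bash
python3 -m pendant '[[0,0,0.1,0],[0,0,0.2,0],[0,0,0.3,0],[0,0,0.3,0],[0,0,0.3,0]]'
```

```text
time_s: 6.08
eef_pos: [0.554, -0.0392, 0.0479]
eef_rot: [0.001, 0.629, 0.777, 0.0]
wrist_force: [0.7, -0.1, 0.7]
opening: 0.502
grasp_force: 61.7
```

```bash
python3 -m pendant '[[0,0,0,0],[0,0,0,0],[0,0,0,0],[0,0,0,0]]' 0.8
python3 -m pendant '[[0,0,-1,0],[0,0,-4,0],[0,0,-8,0],[0,0,-12,0],[0,0,-13,0],[0,0,-13,0]]'
python3 - <<'E'
from h import *
s=imaging.camera("side");cv2.imwrite("pics/s4.png",cv2.resize(s[130:270,200:330],None,fx=3,fy=3)[...,::-1])
print(rel(.401,.2245,.18,72))
E
```

```text
time_s: 6.42
eef_pos: [0.5535, -0.0391, 0.0473]
eef_rot: [-0.0, 0.629, 0.777, -0.0]
wrist_force: [0.4, 0.5, -0.5]
opening: 0.802
grasp_force: 0.0
time_s: 6.92
eef_pos: [0.5564, -0.0399, 0.1827]
eef_rot: [0.004, 0.629, 0.777, 0.002]
wrist_force: [0.6, 0.9, -1.1]
opening: 0.799
grasp_force: 0.0
(array([29.01, -9.56, -0.12]), np.float64(-60.0))
```

View pics/s4.png

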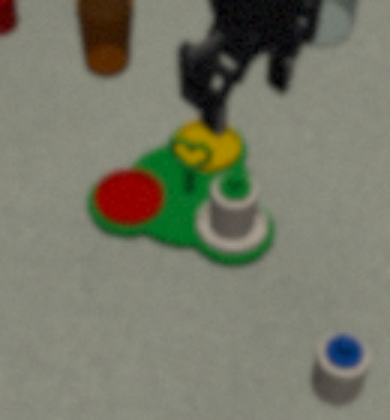

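The white pot stands upright, centred in its collar, at crop (234,210). Next the red pot.

```bash
python3 -m pendant '[[29,-9.5,-0.1,-60],[29,-9.5,-0.1,-60],[29,-9.5,-0.1,-60],[29,-9.5,-0.1,-60],[29,-9.5,-0.1,-60],[29,-9.5,-0.1,-60],[29,-9.5,-0.1,-60],[29,-9.5,-0.1,-60],[29,-9.5,-0.1,-60],[29,-9.5,-0.1,-60],[29,-9.5,-0.1,-60],[29,-9.5,-0.1,-60]]' 1
python3 -c "
from h import *;print(rel(.401,.2245,.033,72))"
```

```text
time_s: 7.97
eef_pos: [0.4001, 0.2243, 0.1774]
eef_rot: [-0.001, 0.158, 0.987, -0.0]
wrist_force: [-0.8, -0.3, -0.5]
opening: 1.003
grasp_force: 0.0
(array([-0.1 ,  0.07, 14.44]), np.float64(-0.2))
```

```bash
python3 -m pendant '[[0,0,3,0],[0,0,6,0],[0,0,8,0],[0,0,8,0],[0,0,8,0]]'
python3 - <<'E'
from h import *
s=imaging.camera("side");cv2.imwrite("pics/s5.png",cv2.resize(s[70:210,130:280],None,fx=4,fy=4)[...,::-1])
print(rel(.401,.2245,.033,72))
E
```

```text
time_s: 8.38
eef_pos: [0.3997, 0.2239, 0.0974]
eef_rot: [-0.002, 0.158, 0.987, -0.001]
wrist_force: [0.6, -0.1, -0.1]
opening: 0.998
grasp_force: 0.0
(array([-0.01,  0.01,  6.57]), np.float64(-0.1))
```

View pics/s5.png

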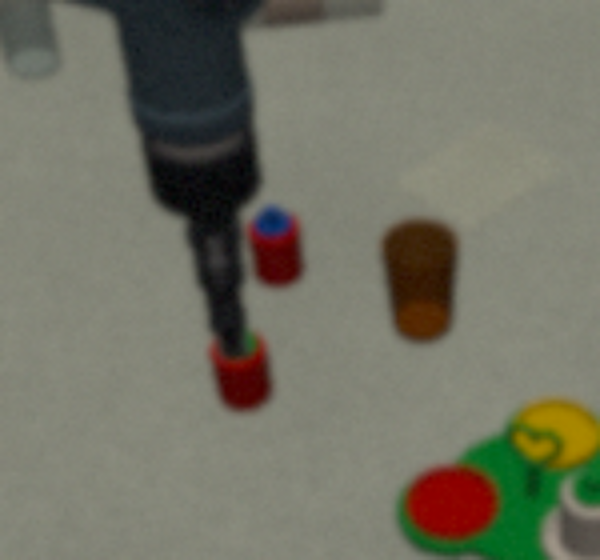

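The near finger lines up with the red pot at crop (240,370). The decoy at (277,245) and the glass at (420,280) are clear. Descend and grip.

```bash
python3 -m pendant '[[0,0,3,0],[0,0,5.5,0],[0,0,6.4,0],[0,0,6.4,0],[0,0,6.4,0]]'; python3 -m pendant '[[0,0,0,0],[0,0,0,0],[0,0,0,0],[0,0,0,0],[0,0,0,0],[0,0,0,0],[0,0,0,0]]' 0
python3 -m pendant '[[0,0,-3,0],[0,0,-7,0],[0,0,-9.5,0],[0,0,-9.5,0],[0,0,-9.5,0]]'
python3 -c "
from h import *
print(rel(.4836,.0372,.13,72))"
```

```text
time_s: 8.85
eef_pos: [0.4012, 0.225, 0.0354]
eef_rot: [0.0, 0.157, 0.988, 0.0]
wrist_force: [-0.2, -0.7, 0.6]
opening: 1.0
grasp_force: 0.0
time_s: 9.43
eef_pos: [0.4013, 0.2251, 0.0357]
eef_rot: [0.001, 0.156, 0.988, 0.0]
wrist_force: [-2.1, -1.2, 9.4]
opening: 0.503
grasp_force: 60.0
time_s: 9.85
eef_pos: [0.4016, 0.2252, 0.1311]
eef_rot: [0.002, 0.157, 0.988, 0.001]
wrist_force: [0.3, -0.2, -1.4]
opening: 0.502
grasp_force: 61.4
(array([-13.61, -15.35,   0.13]), np.float64(-0.0))
```

```bash
python3 -m pendant '[[-1,-1.1,0,0],[-3.4,-3.8,0,0],[-6,-6.8,0,0],[-8.5,-9.6,0,0],[-10.8,-12.2,0,0],[-12.5,-14.1,0,0],[-13.4,-15.1,0,0],[-13.6,-15.35,0,0],[-13.6,-15.35,0,0],[-13.6,-15.35,0,0]]'
python3 - <<'E'
from h import *
s=imaging.camera("side");cv2.imwrite("pics/s6.png",cv2.resize(s[130:240,190:320],None,fx=4,fy=4)[...,::-1])
print(rel(.4836,.0372,.0507,72))
E
```

```text
time_s: 10.68
eef_pos: [0.481, 0.0378, 0.1284]
eef_rot: [-0.001, 0.156, 0.988, 0.0]
wrist_force: [0.7, 0.9, -0.6]
opening: 0.499
grasp_force: 61.4
(array([-0.28, -0.01,  7.79]), np.float64(0.0))
```

View pics/s6.png

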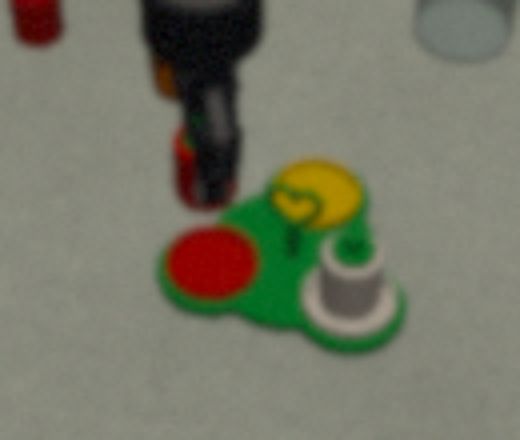

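The held red pot at crop (205,170) hangs upright above and behind the red collar at (212,262), clear of the loop at (295,205). Lower it.

```bash
python3 -m pendant '[[-0.2,0,2,0],[-0.2,0,5,0],[-0.2,0,6.5,0],[-0.2,0,7.3,0],[-0.2,0,7.7,0],[-0.2,0,7.8,0],[-0.2,0,7.8,0],[-0.2,0,7.8,0]]'
```

```text
time_s: 11.4
eef_pos: [0.485, 0.0363, 0.0524]
eef_rot: [0.001, 0.156, 0.988, -0.0]
wrist_force: [0.1, 0.6, -1.6]
opening: 0.501
grasp_force: 61.4
```

```bash
python3 -m pendant '[[0,0,0.1,0],[0,0,0.2,0],[0,0,0.26,0],[0,0,0.26,0]]';  python3 -m pendant '[[0,0,0,0],[0,0,0,0],[0,0,0,0],[0,0,0,0]]' 0.8
python3 -m pendant '[[0,0,-1,0],[0,0,-4,0],[0,0,-8,0],[0,0,-12,0],[0,0,-13,0],[0,0,-13,0]]'
python3 - <<'E'
from h import *
s=imaging.camera("side");cv2.imwrite("pics/s7.png",cv2.resize(s[130:240,190:320],None,fx=3,fy=3)[...,::-1])
print(rel(.473,-.3575,.18,132))
E
```

```text
time_s: 11.73
eef_pos: [0.4847, 0.036, 0.0497]
eef_rot: [0.001, 0.157, 0.988, 0.0]
wrist_force: [-1.4, 1.4, 7.8]
opening: 0.499
grasp_force: 62.3
time_s: 12.07
eef_pos: [0.4841, 0.0361, 0.0487]
eef_rot: [0.0, 0.157, 0.988, -0.0]
wrist_force: [-0.6, 0.7, -0.3]
opening: 0.802
grasp_force: 0.0
time_s: 12.57
eef_pos: [0.4869, 0.0358, 0.1835]
eef_rot: [0.004, 0.156, 0.988, -0.0]
wrist_force: [0.5, 1.0, -0.3]
opening: 0.801
grasp_force: 0.0
(array([-10.99, -37.8 ,   0.12]), np.float64(-60.0))
```

View pics/s7.png

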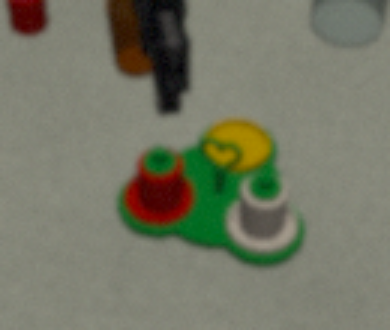

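Both placed pots stand upright in their collars, red at crop (158,185) and white at (262,215). For the yellow pot I turn the other way (+120°) to keep joint 6 mid-range.

```bash
python3 -m pendant '[[-11,-37.8,0.1,80],[-11,-37.8,0.1,80],[-11,-37.8,0.1,80],[-11,-37.8,0.1,80],[-11,-37.8,0.1,80],[-11,-37.8,0.1,80],[-11,-37.8,0.1,80],[-11,-37.8,0.1,80],[-11,-37.8,0.1,80],[-11,-37.8,0.1,80],[-11,-37.8,0.1,80],[-11,-37.8,0.1,80]]' 1
python3 -c "
from h import *;print(rel(.473,-.3575,.10,-48),ctrl.get_obs()['q'].round(2))"
```

```text
time_s: 13.62
eef_pos: [0.4703, -0.3579, 0.1751]
eef_rot: [-0.002, 0.757, 0.653, -0.0]
wrist_force: [-1.1, -0.0, -0.6]
opening: 0.999
grasp_force: 0.0
(array([0.06, 0.28, 7.51]), np.float64(39.6)) [-0.85  0.3   1.63  0.    1.22 -0.7 ]
```

```bash
python3 -m pendant '[[0,0,3,0],[0,0,6,0],[0,0,7.4,0],[0,0,7.4,0],[0,0,7.4,0]]'
python3 - <<'E'
from h import *
s=imaging.camera("side");cv2.imwrite("pics/s8.png",cv2.resize(s[220:350,250:400],None,fx=3,fy=3)[...,::-1])
print(rel(.473,-.3575,.034,-8))
E
```

```text
time_s: 14.03
eef_pos: [0.471, -0.3555, 0.102]
eef_rot: [-0.002, 0.754, 0.657, 0.0]
wrist_force: [0.5, 0.1, 1.0]
opening: 1.0
grasp_force: 0.0
(array([-0.08,  0.13,  6.96]), np.float64(0.1))
```

View pics/s8.png

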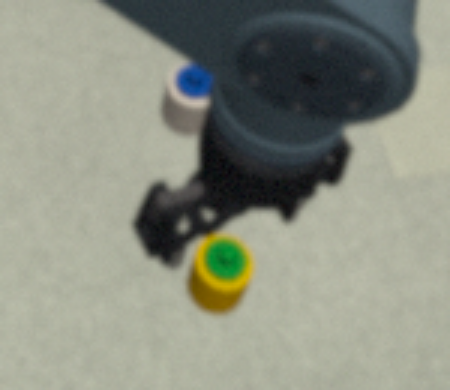

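The open fingers at crop (165,220) and (310,190) straddle the yellow pot's axis (lid at (225,258)). Descend and grip.

```bash
python3 -m pendant '[[0,0.1,3,0],[0,0.1,5.5,0],[0,0.1,6.8,0],[0,0.1,6.8,0],[0,0.1,6.8,0]]'; python3 -m pendant '[[0,0,0,0],[0,0,0,0],[0,0,0,0],[0,0,0,0],[0,0,0,0],[0,0,0,0],[0,0,0,0]]' 0
python3 -m pendant '[[0,0,-3,0],[0,0,-7,0],[0,0,-11,0],[0,0,-12,0],[0,0,-12,0],[0,0,-12,0]]'
python3 -c "
from h import *
print(rel(.586,.0585,.155,-48))"
```

```text
time_s: 14.5
eef_pos: [0.473, -0.3575, 0.0363]
eef_rot: [0.0, 0.755, 0.656, -0.0]
wrist_force: [0.5, -0.2, 1.1]
opening: 0.999
grasp_force: 0.0
time_s: 15.08
eef_pos: [0.4737, -0.3584, 0.0375]
eef_rot: [0.001, 0.755, 0.656, 0.0]
wrist_force: [-0.9, 1.2, 5.7]
opening: 0.496
grasp_force: 61.1
time_s: 15.58
eef_pos: [0.4727, -0.3574, 0.1559]
eef_rot: [0.0, 0.755, 0.656, -0.0]
wrist_force: [-0.5, 0.7, -2.0]
opening: 0.495
grasp_force: 61.6
(array([42.77,  5.42,  0.06]), np.float64(40.0))
```

```bash
python3 -m pendant '[[1.5,0.2,0,4],[4.5,0.6,0,9],[8.5,1.1,0,14],[12.5,1.6,0,19],[16.5,2.1,0,24],[20.5,2.6,0,29],[24.5,3.1,0,34],[28.5,3.6,0,38],[32.5,4.1,0,40],[36.5,4.6,0,40],[39.5,5,0,40],[41.7,5.3,0,40]]'
python3 -m pendant '[[1,0.1,0,0],[1,0.1,0,0],[1,0.1,0,0]]'
python3 - <<'E'
from h import *
s=imaging.camera("side");cv2.imwrite("pics/s9.png",cv2.resize(s[110:240,190:320],None,fx=4,fy=4)[...,::-1])
print(rel(.586,.0585,.053,-48))
E
```

```text
time_s: 16.58
eef_pos: [0.5816, 0.0514, 0.1524]
eef_rot: [-0.002, 0.933, 0.359, -0.002]
wrist_force: [0.6, -0.5, -1.7]
opening: 0.498
grasp_force: 61.7
time_s: 16.83
eef_pos: [0.5905, 0.0537, 0.1536]
eef_rot: [-0.001, 0.934, 0.358, -0.002]
wrist_force: [-0.4, -0.2, -2.2]
opening: 0.496
grasp_force: 61.6
(array([ 0.05, -0.69, 10.11]), np.float64(-0.1))
```

View pics/s9.png

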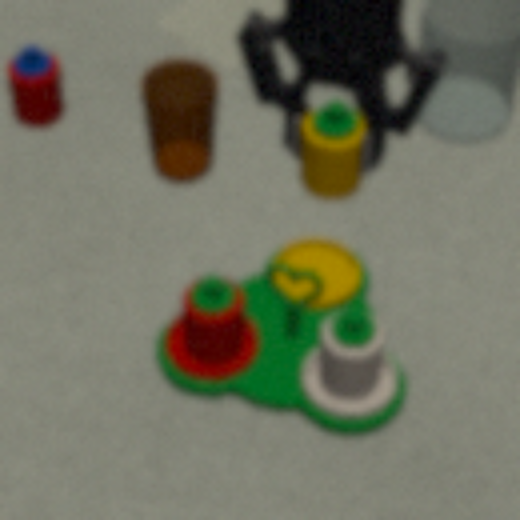

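The yellow pot hangs upright at crop (333,145), above the yellow collar at (318,275) and a little to the right. Correct that, then lower in two stages.

```bash
python3 -m pendant '[[0,-0.65,0.5,0],[0,-0.65,3,0],[0,-0.65,5.5,0],[0,-0.65,7.5,0],[0,-0.65,7.5,0],[0,-0.65,7.5,0]]'
python3 -c "
from h import *;print(rel(.586,.0585,.053,-48))"
```

```text
time_s: 17.38
eef_pos: [0.5856, 0.0581, 0.0794]
eef_rot: [-0.001, 0.934, 0.357, -0.002]
wrist_force: [0.7, 0.0, -1.3]
opening: 0.501
grasp_force: 61.6
(array([0.07, 0.  , 2.64]), np.float64(-0.1))
```

```bash
python3 -m pendant '[[0,0,1,0],[0,0,1.8,0],[0,0,2.3,0],[0,0,2.5,0],[0,0,2.6,0],[0,0,2.6,0],[0,0,2.6,0]]'
```

```text
time_s: 17.97
eef_pos: [0.5874, 0.0589, 0.055]
eef_rot: [0.0, 0.934, 0.358, 0.0]
wrist_force: [-0.4, -0.2, -1.4]
opening: 0.501
grasp_force: 61.6
```

```bash
python3 -m pendant '[[0,0,0.1,0],[0,0,0.2,0],[0,0,0.3,0],[0,0,0.37,0],[0,0,0.37,0],[0,0,0.37,0]]'
```

```text
time_s: 18.47
eef_pos: [0.5874, 0.0589, 0.0515]
eef_rot: [0.0, 0.934, 0.358, 0.0]
wrist_force: [-2.2, 0.3, 3.9]
opening: 0.499
grasp_force: 62.1
```

Contact at the expected height. Release and lift.

```bash
python3 -m pendant '[[0,0,0,0],[0,0,0,0],[0,0,0,0],[0,0,0,0]]' 0.8
python3 -m pendant '[[0,0,-1,0],[0,0,-4,0],[0,0,-8,0],[0,0,-12,0],[0,0,-15,0],[0,0,-15,0],[0,0,-15,0],[0,0,-15,0]]'
python3 - <<'E'
from h import *
s=imaging.camera("side");cv2.imwrite("pics/s10.png",cv2.resize(s[100:290,180:350],None,fx=3,fy=3)[...,::-1])
for n,c,b in [("R","green",(190,156)),("decR","blue",(199,126)),("decW","blue",(315,246))]:
    p,a=blob(s,c,b,10);print(n,p,a)
E
```

```text
time_s: 18.8
eef_pos: [0.5872, 0.0588, 0.0509]
eef_rot: [0.0, 0.934, 0.358, 0.0]
wrist_force: [-0.4, -0.3, 0.2]
opening: 0.804
grasp_force: 0.0
time_s: 19.47
eef_pos: [0.5869, 0.0588, 0.2011]
eef_rot: [0.0, 0.934, 0.358, -0.0]
wrist_force: [0.4, -0.8, -0.6]
opening: 0.804
grasp_force: 0.0
R None 0
decR [197.60606061 125.        ] 33
decW [314.34146341 246.73170732] 82
```

View pics/s10.png

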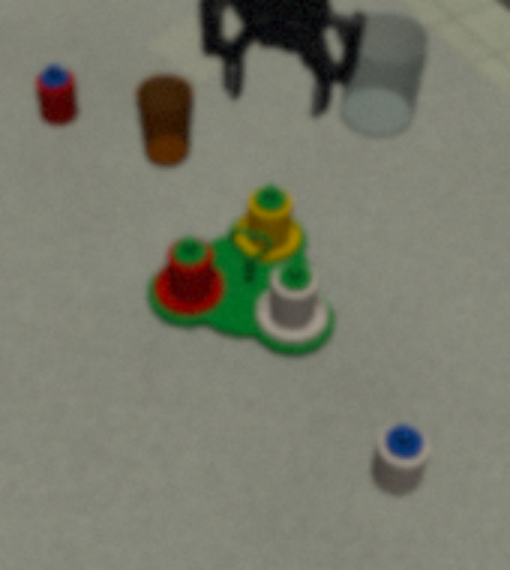

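All three pots stand upright in the collars of their colour: yellow at crop (270,225), red at (190,275) and white at (294,300). The decoys' lids are within a pixel of where they were, the glass looks unmoved, and the gripper is clear.

```bash
python3 -c "
from bench import workorder;print(workorder.hand_in())"
```

```text
the job is handed in; nothing more can be done
None
```

The white, red and yellow green-lidded pots now stand upright in their matching collars, the blue-lidded pots and the glass were left where they stood, and the job was handed in at about 19.5 s on the robot clock; no verdict came back.

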